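Open the cutlery box with the press-tab sliding cover

TASK

Open the longer of the two wooden slide-cover boxes, so that the teaspoons in it can be reached: press down the tab at the end of its cover and, keeping it pressed, slide the cover along its rails until it is fully open, then let go. Leave the shorter box shut.

Things in the scene. Friction and masses are not known exactly. Their poses are not given: they have to be found in the camera images.
- long_box: The LONGER wooden box: 220 long (y) x 104 wide (x) x 64 mm high, fixed to the worktop. Origin: centre of its underside; z up; +y = the way its cover slides open, out over that end. Its long sides are rails, 66 mm apart at the top, 6.5 mm higher than the cover and tab between them. The end wall beside the tab is 18 mm lower than the tab.
- long_pad (a point): Middle of the upper face of the longer box's tab, 57.5 mm above the worktop when up; moves with tab and cover; axes as the box. The tab is a flat dark pad at the box's -y end, 66 mm wide (x), free for 24 mm to the -y and 20 mm to the +y side of this point. There a ridge crosses it (60 mm wide, 8 thick, 14 mm above the pad): fingertips standing on the pad push the ridge.
- long_tab (a joint): How far the longer box's tab is pressed, m: 0 up, 0.008 at its stop; a spring returns it (3 N to start, 5.3 N at 4.5 mm, 7 N at the stop). Its two ears stand in notches of the rails and lock the cover; pressed 4.5 mm or more they are free to slide under the rails. Once the cover has moved 10 mm the rails keep the tab down.
- long_cover (a joint): How far the cover of the longer box is open, m: 0 shut, 0.090 fully open at its stop. It slides with 2 to 4 N and stays where it is left.
- short_box: The SHORTER wooden box, to be left shut: 140 mm long, otherwise of the same make, width, height, origin and axes, with the same tab at its -y end. Wall cabinets hang over the rear of the worktop, from about 0.57 m ahead of the robot (x) and 0.46 m up: keep the arm in front of them when it swings across.
- short_cover (a joint): How far the cover of the shorter box is open, m: 0 shut (it starts so).

How it is judged:
At the end, for the whole second after the job is handed in: The longer box's cover is open by more than 75 of its 90 mm and at rest, and the shorter box's cover is shut (within 10 mm) (value of joint long_cover above 0.075 m and velocity of joint long_cover between -0.01 and 0.01 m/s and value of joint short_cover below 0.01 m); the robot touches nothing.
It fails at once if the shorter box's cover is slid open by more than 10 mm (value of joint short_cover above 0.01 m).
It also fails if it takes over 32 s, if anything falls off the work surface, if the arm or the gripper's body presses on something with over 40 N, if the wrist force passes 120 N, or if a joint passes its speed limit or range.

ROBOT

A 6-joint arm with a two-finger parallel gripper is mounted at the origin on a cart in front of the work surface, level with it; the furniture and walls round the work are solid. World frame = base frame: x ahead of the robot, y to its left, z up, the work surface at z = 0. Lengths are in m, angles in rad, forces in N, time in s.
With the tool pointing down it reaches from about 0.35 to 0.775 m from the base axis. Payload 7.3 kg.
Tool frame: the origin (TCP) lies at the very end of the fingers, on their centre line; the grasp point (between the pads) lies 19 mm behind it; x points along the fingers, y is the direction in which the jaws open and shut, and the axes are right-handed (so a half turn about x gives the same grasp; the last joint's range is limited). The gripper opens to 92 mm and grips with 3 to 60 N. Pads are 19 mm wide; open, the fingers measure 130 mm over their backs; the gripper's body (75 mm by 190 mm) begins 47 mm behind the grasp point.
Start: joints at [1.046, 0.342, 1.524, -0, 1.275, -0.146], TCP at [0.194, 0.488, 0.227] pointing down, gripper open.
Joint ranges: [-2.53, 2.53], [-0.77, 2.02], [0.04, 2.7], [-1, 4.14], [0.28, 2.66], [-3.11, 3.11]. Speed limits (rad/s): [2.57, 2.57, 3.14, 3.14, 3.14, 3.14].

INTERFACE

Orientations are given as [roll, pitch, yaw] about the fixed x, y, z axes, in that order (R = Rz(yaw) Ry(pitch) Rx(roll)).
In Python, from cell import observe, vision, job gives the robot as it stands.
- The arm moves only by the tool send_rows, never from a script. Its argument "motion" is a list of rows, each an object with "hand": the opening, from -1 (shut) to 1 (fully open), so that 0 is half open; "slide": the shift along the tool's x, y, z in mm, a list of three; "spin": the turn about the tool's x in rad. In form: [{"hand": hand, "slide": [tx, ty, tz], "spin": spin}, ...]. A call has 1 to 8 rows; each row shifts and turns the pose as measured when the row begins, along the tool's axes as they then stand; what a row does not reach is not made up. A row lasts 1/10 s, in which the tool goes at most 50 mm and 8.59 degrees, less where a joint would pass 70% of its speed; a pose out of reach is approached as far as the arm can. A call with a gripper value outside its range is refused whole. The fingers move at their own pace and stop on an object; "grip_force" is the grip in N (left out, the last holds). Time passes only in rows, so rows that do not move let the fingers close. It gives the time, the measured TCP pose, the force and the opening at its end, in the units of the state.
- observe(): the state, without advancing time (a new reading comes with each control period).
- vision.read_camera(name): name is "side" or "top"; returns a dict with "pixels" (420x560x3 uint8, blue, green, red), "range_z" (420x560 float32, m along the optical axis (not along the pixel's ray), 0 where there is no reading), "fx", "fy", "cx", "cy" (pixels), "world_from_camera" (4x4, takes a point from camera to world coordinates). Camera axes: x right, y down, z forward; pixel columns grow to the right and rows downward; lengths in m; the calibration is good to about 2 mm. A picture is of the moment at which its call begins.
- job.hand_in(): hands the job in, once; it reports no verdict.
Trained networks look in a picture, given as the dict that the camera call returned (one of the last four; its "shot" number tells which), for a name from the list of things; names that differ only in an ending like _2 or _b are one class to them, and where a whole thing is asked for, a point or a joint stands for the part that bears it (a point fixed in the world has none). Each returns a list of dicts, best first, with "conf" (0 to 1); they miss things now and then, are a little off and sometimes report something else, mostly with a low value. They report only what shows in the picture. A call takes as long as a camera call.
- vision.search_frame(picture, thing): "uv" ([column, row] in pixels, amid what is visible of it).
- vision.cut_out(picture, thing): "mask" (420x560 bool, what is visible of it) and "uv" ([column, row] in pixels, amid what is visible of it).
The state is a dict: "time": time; "qpos": joint angles; "qvel": joint speeds; "joint_efforts": joint torques, N m; "tool_pos": TCP position; "tool_rot": TCP orientation; "contact_force": force on the tool from outside, world axes, zero at the start; "torque": the same for the moment, N m; "opening": finger opening in m.
Only numpy, scipy, OpenCV 4.12 (cv2) and the standard library are available. Lean on these libraries where they do the work, as an engineer would, in place of code of your own. Each camera call takes 0.05 s, during which the arm holds its last target.

## Working session

There is one attempt and no reset: what is moved stays moved. The work goes in short steps, Python scripts to look and compute and a tool call to move; the robot and the scene stay as the last step left them, time stands still between calls to the robot, and variables do not carry over. Pictures are saved under pics/ and viewed, and the job is handed in when it is done.

Besides the shell and the picture viewer there is one more tool, called after "Call:" in YAML: its name, and indented under it one key for each argument. send_rows: Moves the arm, as the interface text tells. Its arguments: {"type":"object","properties":{"motion":{"type":"array","items":{"type":"object","properties":{"hand":{"type":"number"},"slide":{"type":"array","items":{"type":"number"}},"spin":{"type":"number"}}}},"grip_force":{"type":"number"}},"required":["motion"]}

```bash
mkdir -p pics; python3 - <<'E'
from cell import observe, vision
import cv2, numpy as np
s=observe(); print({k:np.round(v,3) for k,v in s.items()})
for n in ["top","side"]:
    p=vision.read_camera(n); cv2.imwrite(f"pics/{n}0.png",p["pixels"]); np.savez(f"{n}0.npz",**{k:np.asarray(p[k]) for k in p})
    for t in ["long_box","short_box","long_pad","long_cover"]:
        r=vision.cut_out(p,t)
        for d in r[:2]:
            m=d["mask"]&(p["range_z"]>0); v,u=np.nonzero(m); z=p["range_z"][m]
            P=np.c_[(u-p["cx"])/p["fx"]*z,(v-p["cy"])/p["fy"]*z,z,np.ones_like(z)]@p["world_from_camera"].T
            print(n,t,round(d["conf"],2),np.round(d["uv"]),len(z),np.round(P[:,:3].min(0),3),np.round(P[:,:3].max(0),3),cv2.minAreaRect(P[:,:2].astype(np.float32)) if len(z) else None)
E
```

```text
{'time': np.float64(0.0), 'qpos': array([ 1.046,  0.343,  1.525,  0.   ,  1.275, -0.146]), 'qvel': array([ 0.   , -0.002,  0.001, -0.   ,  0.001,  0.001]), 'joint_efforts': array([  0.   , -43.125, -24.422,   0.072,   0.056,  -0.   ]), 'tool_pos': array([0.194, 0.487, 0.226]), 'tool_rot': array([-1.719,  1.569, -2.098]), 'contact_force': array([ 0.281, -0.636,  0.058]), 'torque': array([ 0.002, -0.009, -0.03 ]), 'opening': np.float64(0.092)}
top long_box 0.72 [352. 238.] 4537 [ 0.394 -0.308 -0.003] [ 0.506 -0.074  0.075] ((0.45052939653396606, -0.19095361232757568), (0.10462505370378494, 0.23388642072677612), 2.5631940364837646)
top short_box 0.62 [175. 231.] 3009 [ 0.383  0.148 -0.002] [0.517 0.313 0.075] ((0.44818809628486633, 0.23483628034591675), (0.10482543706893921, 0.15435661375522614), 16.707300186157227)
top long_pad 0.64 [391. 230.] 730 [ 0.41  -0.295  0.005] [ 0.499 -0.233  0.075] ((0.45469996333122253, -0.26470890641212463), (0.08732057362794876, 0.06003051996231079), 3.1398561000823975)
top long_cover 0.74 [355. 232.] 2748 [ 0.41  -0.292  0.005] [ 0.499 -0.076  0.075] ((0.45061007142066956, -0.18427526950836182), (0.0878671407699585, 0.2161240428686142), 3.099728584289551)
side long_box 0.95 [297. 272.] 4201 [ 0.396 -0.305 -0.002] [ 0.508 -0.078  0.074] ((0.45139703154563904, -0.1914900839328766), (0.10423190146684647, 0.22237086296081543), 2.7607972621917725)
side short_box 0.79 [254. 171.] 1671 [ 0.386  0.141 -0.002] [0.541 0.306 0.073] ((0.47536909580230713, 0.22898156940937042), (0.15410730242729187, 0.14566002786159515), 15.884950637817383)
side long_cover 0.83 [301. 267.] 2004 [ 0.413 -0.295 -0.004] [ 0.501 -0.019  0.074] ((0.45605704188346863, -0.15701070427894592), (0.08822964131832123, 0.27493107318878174), 0.3463362753391266)
```

View pics/top0.png

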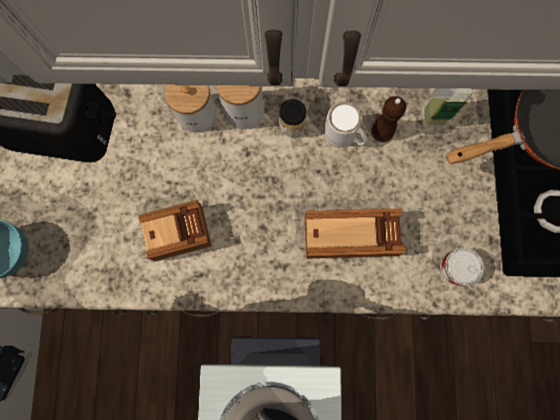

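View pics/side0.png

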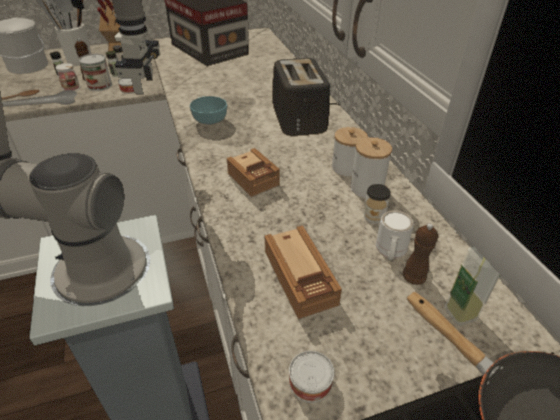

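```bash
python3 - <<'E'
import numpy as np
from scipy.spatial.transform import Rotation as R
print(R.from_euler('xyz',[-1.719,1.569,-2.098]).as_matrix().round(3))
for n in ["top","side"]:
    p=dict(np.load(n+"0.npz")); z=p["range_z"]; v,u=np.indices(z.shape)
    P=np.stack([(u-p["cx"])/p["fx"]*z,(v-p["cy"])/p["fy"]*z,z,np.ones_like(z)],-1)@p["world_from_camera"].T
    a=np.deg2rad(2.6); c=np.array([.451,-.191])
    d=P[...,:2]-c; ex=np.array([np.cos(a),np.sin(a)]); ey=np.array([-np.sin(a),np.cos(a)])
    X=d@ex; Y=d@ey; Z=P[...,2]
    ok=(z>0)&(abs(X)<.025)&(abs(Y)<.14)
    for y in np.arange(-.13,.13,.004):
        m=ok&(Y>=y)&(Y<y+.004)
        if m.any(): print(n,round(y*1000),m.sum(),np.round(np.percentile(Z[m],[10,50,90])*1000,1), p["pixels"][m].mean(0).round())
    for x in np.arange(-.06,.06,.004):
        m=(z>0)&(X>=x)&(X<x+.004)&(abs(Y)<.06)
        print(n,'x',round(x*1000),m.sum(),np.round(np.median(Z[m])*1000,1) if m.any() else '')
E
```

```text
[[-0.001  0.37   0.929]
 [-0.002  0.929 -0.37 ]
 [-1.    -0.002 -0.   ]]
top -130 38 [-3.2 -1.   2.1] [ 78.  95. 108.]
top -126 30 [-2.5 -0.8  2.3] [ 76.  92. 104.]
top -122 38 [-3.1 -0.3  2.3] [71. 86. 98.]
top -118 30 [-2.9 -1.   0.9] [60. 75. 91.]
top -114 1 [1.2 1.2 1.2] [46. 66. 88.]
top -106 16 [36.  37.2 40.7] [32. 55. 91.]
top -102 10 [37.8 39.3 41. ] [27. 48. 86.]
top -98 19 [54.4 57.  60.2] [29. 50. 96.]
top -94 39 [54.  57.1 59.2] [32. 52. 99.]
top -90 33 [54.8 57.3 59.6] [ 77. 118. 168.]
top -86 43 [54.7 57.2 59.4] [ 47.  73. 120.]
top -82 35 [53.9 56.7 59.4] [ 47.  74. 122.]
top -78 39 [54.8 57.6 59.7] [ 70. 108. 158.]
top -74 39 [54.7 56.6 59.3] [32. 51. 97.]
top -70 33 [55.7 57.6 59.1] [ 76. 113. 159.]
top -66 43 [54.3 56.4 58.5] [31. 49. 76.]
top -62 38 [53.9 57.4 59.5] [18. 29. 56.]
top -58 26 [55.5 58.  59.8] [20. 32. 60.]
top -54 23 [67.  69.  72.9] [29. 46. 83.]
top -50 40 [68.9 71.2 73.7] [32. 51. 98.]
top -46 59 [55.6 63.2 70.5] [33. 52. 87.]
top -42 42 [55.6 56.8 59.2] [ 96. 146. 198.]
top -38 36 [54.6 56.2 58.9] [100. 152. 205.]
top -34 38 [53.9 57.2 59.1] [ 9
[... 4870 characters left out ...]
] [110. 150. 184.]
side 102 21 [55.2 56.7 58.3] [116. 157. 190.]
side 106 19 [55.  56.4 57.8] [118. 155. 185.]
side 110 1 [56.2 56.2 56.2] [125. 158. 184.]
side x -60 65 -0.4
side x -56 68 -0.5
side x -52 403 33.0
side x -48 65 63.7
side x -44 73 63.1
side x -40 65 63.5
side x -36 63 63.5
side x -32 32 57.5
side x -28 79 57.3
side x -24 65 57.2
side x -20 74 57.6
side x -16 63 57.7
side x -12 66 57.2
side x -8 67 57.8
side x -4 62 57.2
side x 0 67 57.1
side x 4 60 57.3
side x 8 64 57.4
side x 12 64 57.1
side x 16 66 57.5
side x 20 63 57.5
side x 24 68 57.3
side x 28 64 57.4
side x 32 83 58.2
side x 36 78 62.9
side x 40 66 64.0
side x 44 64 63.1
side x 48 59 63.5
side x 52 20 63.0
side x 56 0
```

The boxes are found. The long box is at about (0.451, -0.191) with a yaw of 2.6° and its tab at -y. The pad centre is near (0.4546, -0.269). I'll spin and close the fingers first, with the jaw axis along box x.

Call:
send_rows:
  motion:
    - {"hand":-1,"slide":[0,0,0],"spin":0.145}
    - {"hand":-1,"slide":[0,0,0],"spin":0.145}
    - {"hand":-1,"slide":[0,0,0],"spin":0.145}
    - {"hand":-1,"slide":[0,0,0],"spin":0.145}
    - {"hand":-1,"slide":[0,0,0],"spin":0.145}
    - {"hand":-1,"slide":[0,0,0],"spin":0.145}
    - {"hand":-1,"slide":[0,0,0],"spin":0.145}
    - {"hand":-1,"slide":[0,0,0],"spin":0.145}
  grip_force: 10

```text
time: 1.3
tool_pos: [0.194, 0.4877, 0.2268]
tool_rot: [2.971, 1.571, 1.394]
contact_force: [0.8, -0.6, -0.6]
opening: 0.0325
```

```bash
cat > h.py <<'E'
from cell import observe
import numpy as np
from scipy.spatial.transform import Rotation as R
def st(target=None):
    s=observe(); M=R.from_euler('xyz',s["tool_rot"]).as_matrix()
    print(s["time"].round(2),s["tool_pos"].round(4),'q',s["qpos"].round(2),'F',s["contact_force"].round(1),'op',round(float(s["opening"]),4))
    print('x',M[:,0].round(3),'yaw of y deg',np.rad2deg(np.arctan2(M[1,1],M[0,1])).round(2))
    d=s["tool_pos"]-[.451,-.191,0];a=np.deg2rad(2.6)
    print('box xyz mm',(R.from_euler('z',-a).apply(d)*1000).round(1))
    if target is not None: print('slide mm',(M.T@(np.array(target)-s["tool_pos"])*1000).round(1))
E
python3 -c "
from h import *
st([.41,.1,.2]); st([.4546,-.269,.12])"
```

```text
Traceback (most recent call last):
  File "h.py", line 6, in st
    print(s["time"].round(2),s["tool_pos"].round(4),'q',s["qpos"].round(2),'F',s["contact_force"].round(1),'op',round(float(s["opening"]),4))
          ^^^^^^^^^^^^^^^
AttributeError: 'float' object has no attribute 'round'
```

```bash
sed -i 's/s\["time"\].round(2)/round(float(s["time"]),2)/' h.py
python3 -c "
from h import *
st([.41,.1,.2]); st([.4546,-.269,.12])"
```

```text
1.3 [0.194  0.4877 0.2268] q [1.05 0.34 1.52 0.   1.28 1.05] F [ 0.8 -0.6 -0.6] op 0.0325
x [ 0.  0. -1.] yaw of y deg -0.34
box xyz mm [-225.9  689.7  226.8]
slide mm [ 26.8 218.2 386.4]
1.3 [0.194  0.4877 0.2268] q [1.05 0.34 1.52 0.   1.28 1.05] F [ 0.8 -0.6 -0.6] op 0.0325
x [ 0.  0. -1.] yaw of y deg -0.34
box xyz mm [-225.9  689.7  226.8]
slide mm [106.7 265.  755.2]
```

Call:
send_rows:
  motion:
    - {"hand":-1,"slide":[0,24,42],"spin":-0.05}
    - {"hand":-1,"slide":[0,24,42],"spin":0}
    - {"hand":-1,"slide":[0,24,42],"spin":0}
    - {"hand":-1,"slide":[0,24,42],"spin":0}
    - {"hand":-1,"slide":[0,24,42],"spin":0}
    - {"hand":-1,"slide":[0,24,42],"spin":0}
    - {"hand":-1,"slide":[0,24,42],"spin":0}
    - {"hand":-1,"slide":[0,24,42],"spin":0}

```text
time: 2.1
tool_pos: [0.401, 0.1522, 0.2269]
tool_rot: [2.284, 1.565, 0.761]
contact_force: [0.4, 1.4, 0.5]
opening: 0.0004
```

```bash

python3 -c "
from h import *
st([.4546,-.269,.12])"
```

```text
2.1 [0.401  0.1522 0.2269] q [0.18 0.16 1.77 0.   1.21 0.13] F [0.4 1.4 0.5] op 0.0004
x [ 0.004  0.004 -1.   ] yaw of y deg 2.74
box xyz mm [-34.4 345.2 226.9]
slide mm [105.5  33.  423.7]
```

Call:
send_rows:
  motion:
    - {"hand":-1,"slide":[0,4,49],"spin":0}
    - {"hand":-1,"slide":[0,4,49],"spin":0}
    - {"hand":-1,"slide":[0,4,49],"spin":0}
    - {"hand":-1,"slide":[0,4,49],"spin":0}
    - {"hand":-1,"slide":[0,4,49],"spin":0}
    - {"hand":-1,"slide":[0,4,49],"spin":0}
    - {"hand":-1,"slide":[0,4,49],"spin":0}
    - {"hand":-1,"slide":[0,4,49],"spin":0}

```text
time: 2.9
tool_pos: [0.4524, -0.2446, 0.2276]
tool_rot: [1.796, 1.559, 0.271]
contact_force: [1.0, 0.4, -0.1]
opening: 0.0007
```

```bash

python3 -c "
from h import *
st([.4546,-.269,.12])"
```

```text
2.9 [ 0.4524 -0.2446  0.2276] q [-0.65  0.32  1.56  0.01  1.26 -0.7 ] F [ 1.   0.4 -0.1] op 0.0007
x [ 0.011  0.003 -1.   ] yaw of y deg 2.65
box xyz mm [ -1.  -53.6 227.6]
slide mm [107.5  -0.2  24.8]
```

Call:
send_rows:
  motion:
    - {"hand":-1,"slide":[40,1,25],"spin":0}
    - {"hand":-1,"slide":[50,0,0],"spin":0}
    - {"hand":-1,"slide":[38,0,0],"spin":0}
    - {"hand":-1,"slide":[0,0,0],"spin":0}

```text
time: 3.3
tool_pos: [0.4574, -0.2801, 0.0971]
tool_rot: [1.33, 1.553, -0.204]
contact_force: [-0.4, 0.4, 1.2]
opening: 0.0006
```

```bash

python3 -c "
from h import *
st([.4546,-.269,.0575])
from cell import vision
import cv2
for n in ['top','side']:
    p=vision.read_camera(n); i=p['pixels']; 
    i=i[190:290,300:440] if n=='top' else i[200:340,220:380]
    cv2.imwrite('pics/a_%s.png'%n,cv2.resize(i,None,fx=4,fy=4,interpolation=cv2.INTER_CUBIC))
"
```

```text
3.3 [ 0.4574 -0.2801  0.0971] q [-0.7   0.49  1.68  0.01  0.95 -0.74] F [-0.4  0.4  1.2] op 0.0006
x [ 0.017 -0.004 -1.   ] yaw of y deg 2.14
box xyz mm [  2.4 -89.3  97.1]
slide mm [ 39.5  -3.1 -11.4]
```

View pics/a_side.png

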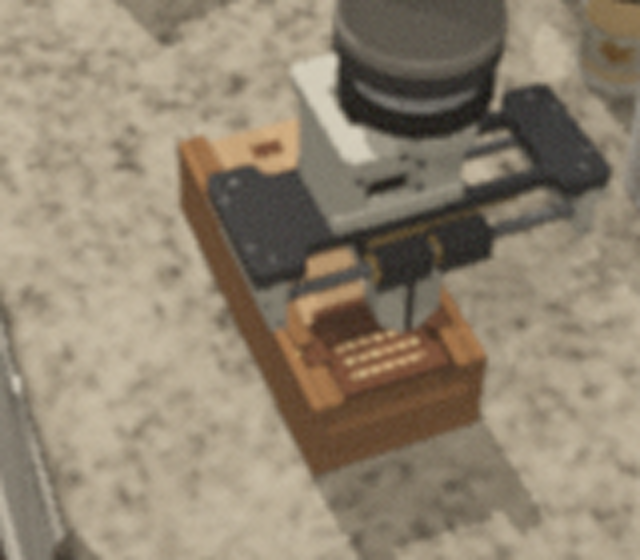

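Closed fingertips (about 405,325 in the crop) hang over the pad, between the rails. I'll correct laterally and come down gently.

Call:
send_rows:
  motion:
    - {"hand":-1,"slide":[12,-3,-9],"spin":-0.008}
    - {"hand":-1,"slide":[12,0,0],"spin":0}
    - {"hand":-1,"slide":[8,0,0],"spin":0}
    - {"hand":-1,"slide":[0,0,0],"spin":0}

```text
time: 3.8
tool_pos: [0.4625, -0.2757, 0.0771]
tool_rot: [1.044, 1.53, -0.479]
contact_force: [0.4, -0.4, 0.8]
opening: 0.0004
```

```bash

python3 -c "
from h import *
st([.4546,-.269,.0575])"
```

```text
3.8 [ 0.4625 -0.2757  0.0771] q [-0.68  0.51  1.72  0.01  0.87 -0.74] F [ 0.4 -0.4  0.8] op 0.0004
x [ 0.036 -0.019 -0.999] yaw of y deg 2.78
box xyz mm [  7.7 -85.2  77.1]
slide mm [19.2 -8.3 -7.5]
```

Call:
send_rows:
  motion:
    - {"hand":-1,"slide":[8,-10,-6],"spin":0}
    - {"hand":-1,"slide":[12,0,-2],"spin":0}

```text
time: 4.0
tool_pos: [0.4551, -0.2704, 0.0592]
tool_rot: [1.011, 1.523, -0.511]
contact_force: [0.2, -0.5, -0.4]
opening: 0.0004
```

```bash

python3 -c "
from h import *
st([.4546,-.269,.0515])"
```

```text
4.0 [ 0.4551 -0.2704  0.0592] q [-0.69  0.52  1.76  0.01  0.81 -0.74] F [ 0.2 -0.5 -0.4] op 0.0004
x [ 0.041 -0.023 -0.999] yaw of y deg 2.8
box xyz mm [  0.5 -79.5  59.2]
slide mm [ 7.6 -0.7 -1.6]
```

Call:
send_rows:
  motion:
    - {"hand":-1,"slide":[9,0,0],"spin":0}
    - {"hand":-1,"slide":[3,0,0],"spin":0}

```text
time: 4.2
tool_pos: [0.4563, -0.2713, 0.0481]
tool_rot: [0.996, 1.522, -0.526]
contact_force: [-9.6, 3.6, 31.7]
opening: 0.0003
```

```bash

python3 -c "
from h import *
st([.4546,-.269,.0510])"
```

```text
4.2 [ 0.4563 -0.2713  0.0481] q [-0.69  0.54  1.77  0.01  0.78 -0.74] F [-9.6  3.6 31.7] op 0.0003
x [ 0.042 -0.024 -0.999] yaw of y deg 2.82
box xyz mm [  1.6 -80.5  48.1]
slide mm [-3.  -1.4 -2.3]
```

Call:
send_rows:
  motion:
    - {"hand":-1,"slide":[-1,0,-10],"spin":0}
    - {"hand":-1,"slide":[0,0,-10],"spin":0}

```text
time: 4.4
tool_pos: [0.4561, -0.2544, 0.0504]
tool_rot: [0.935, 1.518, -0.588]
contact_force: [-4.5, -2.4, 6.5]
opening: 0.0007
```

```bash

python3 -c "
from h import *
st([.4546,-.269,.0510])"
```

```text
4.4 [ 0.4561 -0.2544  0.0504] q [-0.66  0.53  1.8   0.01  0.77 -0.71] F [-4.5 -2.4  6.5] op 0.0007
x [ 0.044 -0.029 -0.999] yaw of y deg 2.81
box xyz mm [  2.2 -63.5  50.4]
slide mm [-0.3 -2.2 14.6]
```

Call:
send_rows:
  motion:
    - {"hand":-1,"slide":[0.5,0,-14],"spin":0}
    - {"hand":-1,"slide":[0,0,-14],"spin":0}

```text
time: 4.6
tool_pos: [0.4558, -0.2286, 0.0501]
tool_rot: [0.894, 1.514, -0.629]
contact_force: [-4.3, -2.2, 6.5]
opening: 0.0003
```

```bash

python3 -c "
from h import *
st([.4546,-.269,.0510])"
```

```text
4.6 [ 0.4558 -0.2286  0.0501] q [-0.61  0.51  1.83 -0.    0.74 -0.66] F [-4.3 -2.2  6.5] op 0.0003
x [ 0.046 -0.033 -0.998] yaw of y deg 2.78
box xyz mm [  3.1 -37.7  50.1]
slide mm [ 0.4 -3.1 40.4]
```

Call:
send_rows:
  motion:
    - {"hand":-1,"slide":[0,-1,-15],"spin":0}
    - {"hand":-1,"slide":[0,0,-15],"spin":0}
    - {"hand":-1,"slide":[0,0,-12],"spin":0}

```text
time: 4.9
tool_pos: [0.4546, -0.1883, 0.0501]
tool_rot: [0.857, 1.509, -0.666]
contact_force: [-4.5, -2.9, 6.1]
opening: 0.0002
```

```bash

python3 -c "
from h import *
st([.4546,-.269,.0510])"
```

```text
4.9 [ 0.4546 -0.1883  0.0501] q [-0.54  0.48  1.88 -0.01  0.71 -0.58] F [-4.5 -2.9  6.1] op 0.0002
x [ 0.049 -0.038 -0.998] yaw of y deg 2.81
box xyz mm [ 3.7  2.5 50.1]
slide mm [ 2.1 -3.9 80.5]
```

Roughly 70 mm open. I'll go on to the stop in small steps.

Call:
send_rows:
  motion:
    - {"hand":-1,"slide":[0,-1,-10],"spin":0}
    - {"hand":-1,"slide":[0,0,-6],"spin":0}

```text
time: 5.1
tool_pos: [0.4552, -0.1737, 0.0507]
tool_rot: [0.845, 1.503, -0.676]
contact_force: [-1.8, -4.4, 6.3]
opening: 0.0003
```

```bash

python3 -c "
from h import *
st([.4546,-.269,.0510])"
```

```text
5.1 [ 0.4552 -0.1737  0.0507] q [-0.51  0.47  1.9  -0.02  0.7  -0.55] F [-1.8 -4.4  6.3] op 0.0003
x [ 0.053 -0.043 -0.998] yaw of y deg 2.9
box xyz mm [ 4.9 17.1 50.7]
slide mm [ 3.7 -5.4 95.1]
```

Call:
send_rows:
  motion:
    - {"hand":-1,"slide":[0,-1,-5],"spin":0}
    - {"hand":-1,"slide":[0,0,-3],"spin":0}

```text
time: 5.3
tool_pos: [0.4571, -0.1681, 0.052]
tool_rot: [0.839, 1.494, -0.681]
contact_force: [-3.1, -2.3, 6.1]
opening: 0.0007
```

```bash

python3 -c "
from h import *
st([.4546,-.269,.0510])"
```

```text
5.3 [ 0.4571 -0.1681  0.052 ] q [-0.5   0.47  1.91 -0.02  0.69 -0.54] F [-3.1 -2.3  6.1] op 0.0007
x [ 0.059 -0.048 -0.997] yaw of y deg 2.99
box xyz mm [ 7.1 22.6 52. ]
slide mm [  5.7  -7.8 100.4]
```

Call:
send_rows:
  motion:
    - {"hand":-1,"slide":[0,-2,-5],"spin":0}
    - {"hand":-1,"slide":[0,0,-3],"spin":0}

```text
time: 5.5
tool_pos: [0.458, -0.1658, 0.0535]
tool_rot: [0.794, 1.483, -0.724]
contact_force: [-11.5, -20.1, 3.2]
opening: 0.0004
```

```bash

python3 -c "
from h import *
st([.4546,-.269,.0510])
from cell import vision
import cv2
for n in ['top','side']:
    p=vision.read_camera(n); i=p['pixels']; 
    i=i[190:290,280:420] if n=='top' else i[200:340,220:380]
    cv2.imwrite('pics/b_%s.png'%n,cv2.resize(i,None,fx=4,fy=4,interpolation=cv2.INTER_CUBIC))
"
```

```text
5.5 [ 0.458  -0.1658  0.0535] q [-0.49  0.46  1.91 -0.03  0.68 -0.52] F [-11.5 -20.1   3.2] op 0.0004
x [ 0.066 -0.058 -0.996] yaw of y deg 3.18
box xyz mm [ 8.2 24.9 53.5]
slide mm [  8.2  -9.3 102.6]
```

View pics/b_side.png

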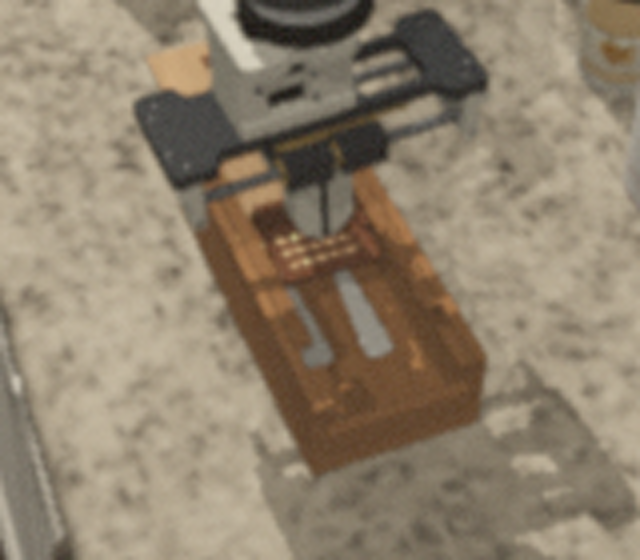

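The cover is at its stop (20 N along y), and the spoons show at about (355,310) in the crop. I'll back off the ridge and lift.

Call:
send_rows:
  motion:
    - {"hand":-1,"slide":[-3,0,6],"spin":0}
    - {"hand":-1,"slide":[-20,0,2],"spin":0}
    - {"hand":-1,"slide":[-40,0,0],"spin":0}
    - {"hand":-1,"slide":[-45,0,20],"spin":0}
    - {"hand":-1,"slide":[-20,0,45],"spin":0}
    - {"hand":-1,"slide":[0,0,48],"spin":0}
    - {"hand":-1,"slide":[0,0,48],"spin":0}
    - {"hand":-1,"slide":[0,0,0],"spin":0}

```text
time: 6.4
tool_pos: [0.4625, -0.3357, 0.1979]
tool_rot: [0.786, 1.475, -0.729]
contact_force: [-0.5, 0.3, 0.1]
opening: 0.0004
```

```bash

python3 -c "
from h import *
st()
from cell import vision
import cv2
for n in ['top','side']:
    p=vision.read_camera(n); cv2.imwrite('pics/c_%s.png'%n,p['pixels'])
    z=p['range_z']; v,u=np.indices(z.shape)
    P=np.stack([(u-p['cx'])/p['fx']*z,(v-p['cy'])/p['fy']*z,z,np.ones_like(z)],-1)@p['world_from_camera'].T
    L=R.from_euler('z',-2.6,degrees=True).apply((P[...,:3]-[.451,-.191,0]).reshape(-1,3))*1000
    L=L[(abs(L[:,0])<25)&(z.ravel()>0)&(abs(L[:,1])<230)&(L[:,2]<90)]
    for y in range(-20,215,5):
        m=(L[:,1]>=y)&(L[:,1]<y+5)
        if m.any(): print(n,y,np.median(L[m,2]).round(),end='; ')
st()
"
```

```text
6.4 [ 0.4625 -0.3357  0.1979] q [-0.76  0.4   1.53  0.    1.12 -0.82] F [-0.5  0.3  0.1] op 0.0004
x [ 0.071 -0.063 -0.995] yaw of y deg 3.35
box xyz mm [   5.  -145.   197.9]
top -20 12.0; top -15 14.0; top -10 52.0; top -5 53.0; top 0 52.0; top 5 53.0; top 10 53.0; top 15 53.0; top 20 53.0; top 25 52.0; top 30 53.0; top 35 65.0; top 40 66.0; top 45 58.0; top 50 58.0; top 55 57.0; top 60 57.0; top 65 57.0; top 70 57.0; top 75 56.0; top 80 57.0; top 85 56.0; top 90 57.0; top 95 56.0; top 100 57.0; top 105 57.0; top 110 57.0; top 115 57.0; top 120 57.0; top 125 57.0; top 130 58.0; top 135 57.0; top 140 57.0; top 145 56.0; top 150 57.0; top 155 56.0; top 160 57.0; top 165 56.0; top 170 57.0; top 175 57.0; top 180 57.0; top 185 57.0; top 190 57.0; top 195 57.0; top 200 57.0; top 205 -2.0; top 210 5.0; side -20 11.0; side -15 17.0; side -10 47.0; side -5 18.0; side 0 19.0; side 5 50.0; side 10 10.0; side 15 10.0; side 20 53.0; side 25 53.0; side 30 58.0; side 35 66.0; side 40 62.0; side 45 58.0; side 50 58.0; side 55 57.0; side 60 57.0; side 65 57.0; side 70 57.0; side 75 57.0; side 80 57.0; side 85 58.0; side 90 57.0; side 95 57.0; side 100 56.0; side 105 57.0; side 110 57.0; side 115 57.0; side 120 57.0; side 125 58.0; side 130 57.0; side 135 57.0; side 140 57.0; side 145 57.0; side 150 57.0; side 155 57.0; side 160 57.0; side 165 57.0; side 170 57.0; side 175 56.0; side 180 57.0; side 185 57.0; side 190 57.0; side 195 57.0; side 200 26.0; side 205 -2.0; 6.5 [ 0.4618 -0.3309  0.1967] q [-0.76  0.4   1.53  0.    1.12 -0.82] F [0.6 0.3 0.5] op 0.0002
x [ 0.069 -0.059 -0.996] yaw of y deg 3.45
box xyz mm [   4.5 -140.2  196.7]
```

View pics/c_top.png

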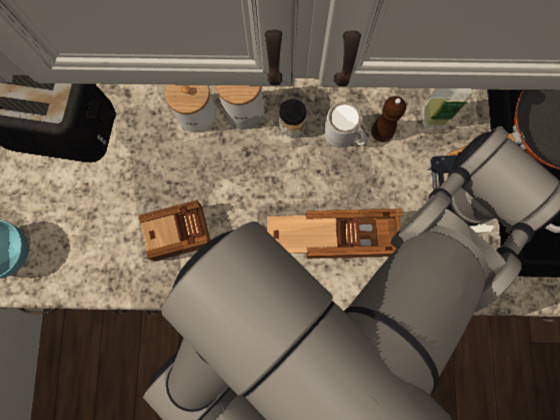

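View pics/c_side.png

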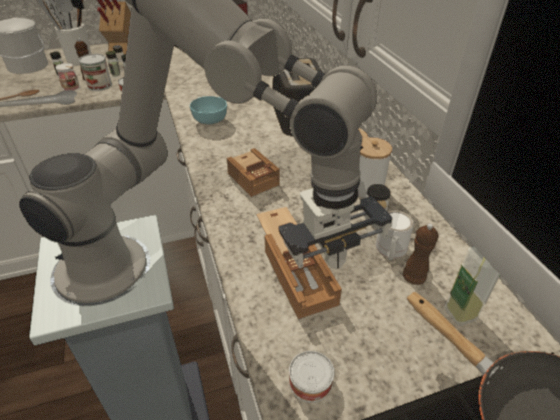

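The cover's +y end moved from about 113 to 203 mm, so it is 90 mm open. The arm is clear.

Call:
send_rows:
  motion:
    - {"hand":-1,"slide":[0,0,0],"spin":0}
    - {"hand":-1,"slide":[0,0,0],"spin":0}
    - {"hand":-1,"slide":[0,0,0],"spin":0}

```text
time: 6.8
tool_pos: [0.462, -0.3275, 0.1956]
tool_rot: [0.813, 1.483, -0.697]
contact_force: [0.4, 0.5, 0.1]
opening: 0.0004
```

```bash
python3 -c "
from h import *
st()
from cell import job
print(job.hand_in())"
```

```text
6.8 [ 0.462  -0.3275  0.1956] q [-0.75  0.39  1.54  0.01  1.12 -0.82] F [0.4 0.5 0.1] op 0.0004
x [ 0.067 -0.056 -0.996] yaw of y deg 3.61
box xyz mm [   4.8 -136.9  195.6]
the job is handed in; nothing more can be done
None
```

The longer box is open and the job is handed in, about 6.8 s in. I pressed its tab to the stop with closed fingertips, slid the cover to its end stop (about 20 N there), then backed off and lifted clear.

- **Cover:** depth readings from both cameras put the far end of the cover at about 203 mm, up from 113 mm, so it is about 90 mm open. The teaspoons are visible.
- **Shorter box:** it looks shut in both last pictures, and the arm never went near it. I did not measure its cover.
- **Arm:** the contact force at the end was about 0.6 N, which is noise level, with the tool 0.2 m up.
- **Off plan:** the tool tilted about 4 to 5° during the job and was still drifting by about 1 mm per row at the end. Neither affected the result that I could see.

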